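# Rank the insulator rods by length on the rests

## Task

Lay the four loose ceramic insulator rods on the row of four rests in order of length, one rod to a rest: the longest on the end rest that has the white thermocouple head behind it, then shorter and shorter along the row, to the shortest on the end rest that has the tape roll behind it. Each rod must lie down in both saddles of its rest with its middle centred over the middle of the rest.

Things in the scene. Friction and masses are not known exactly. Their poses are not given: they have to be found in the camera images.
- rod_180_center (a point): Centre (half-way up, half-way along) of a loose cream ceramic insulator rod, 180 mm long and 9 mm thick, lying flat on the table at the start, so the centre is 4.5 mm above what it lies on. The rod's length runs along its own y axis, z is up; both ends are alike. Take it across its middle.
- rod_150_center (a point): Centre (half-way up, half-way along) of a loose cream ceramic insulator rod, 150 mm long and 9 mm thick, lying flat on the table at the start, so the centre is 4.5 mm above what it lies on. The rod's length runs along its own y axis, z is up; both ends are alike. Take it across its middle.
- rod_120_center (a point): Centre (half-way up, half-way along) of a loose cream ceramic insulator rod, 120 mm long and 9 mm thick, lying flat on the table at the start, so the centre is 4.5 mm above what it lies on. The rod's length runs along its own y axis, z is up; both ends are alike. Take it across its middle.
- rod_90_center (a point): Centre (half-way up, half-way along) of a loose cream ceramic insulator rod, 90 mm long and 9 mm thick, lying flat on the table at the start, so the centre is 4.5 mm above what it lies on. The rod's length runs along its own y axis, z is up; both ends are alike. Take it across its middle.
- rest_a_seat (a point): Middle of the seat (where a rod lies) of the leftmost of 4 alike fixed rod rests, about 70 mm apart in a row. Two black saddles, 12 mm thick, with a 48 mm gap between for fingers, form a channel along x (roughly away from the robot); y: along the row to the left; z up. Channel 17 mm wide at the floor, 32 mm at its mouth 14 mm higher. Seat 28 mm above the table, 17 mm above the rest's foot.
- rest_b_seat (a point): Middle of the seat (where a rod lies) of the second from the left of 4 alike fixed rod rests, about 70 mm apart in a row. Two black saddles, 12 mm thick, with a 48 mm gap between for fingers, form a channel along x (roughly away from the robot); y: along the row to the left; z up. Channel 17 mm wide at the floor, 32 mm at its mouth 14 mm higher. Seat 28 mm above the table, 17 mm above the rest's foot.
- rest_c_seat (a point): Middle of the seat (where a rod lies) of the third from the left of 4 alike fixed rod rests, about 70 mm apart in a row. Two black saddles, 12 mm thick, with a 48 mm gap between for fingers, form a channel along x (roughly away from the robot); y: along the row to the left; z up. Channel 17 mm wide at the floor, 32 mm at its mouth 14 mm higher. Seat 28 mm above the table, 17 mm above the rest's foot.
- rest_d_seat (a point): Middle of the seat (where a rod lies) of the rightmost of 4 alike fixed rod rests, about 70 mm apart in a row. Two black saddles, 12 mm thick, with a 48 mm gap between for fingers, form a channel along x (roughly away from the robot); y: along the row to the left; z up. Channel 17 mm wide at the floor, 32 mm at its mouth 14 mm higher. Seat 28 mm above the table, 17 mm above the rest's foot.
- head_center (a point): Centre of the white thermocouple connection head (round, with a knob on top and a side neck, 68x94x34 mm, fixed) that stands behind one end of the row of rests (farther from the robot), about 150 mm behind the last rest; it may be the left or the right end. A blue tape roll lies behind the other end.
Things that resemble listed ones, but are neither listed nor needed, are in the scene too. What is shaped like the part that bears head_center but yellow is not meant.

How it is judged (in metres and radians):
At the end, for the whole second after the job is handed in: From the head's end the rests hold the 180, 150, 120 and 90 mm rods in this order; each rod's centre is less than 10 mm above the seat, within 10 mm of the channel's middle and 15 mm of its middle lengthwise, within 0.2 rad of its direction; all released and at rest (((y of head_center in the frame of rest_a_seat above -0.105 m and (x of rod_180_center in the frame of rest_a_seat between -0.015 and 0.015 m and y of rod_180_center in the frame of rest_a_seat between -0.01 and 0.01 m and z of rod_180_center in the frame of rest_a_seat between 0 and 0.01 m and angle between the y axis of rod_180_center and the x axis of rest_a_seat, either way round below 0.2 rad) and (x of rod_150_center in the frame of rest_b_seat between -0.015 and 0.015 m and y of rod_150_center in the frame of rest_b_seat between -0.01 and 0.01 m and z of rod_150_center in the frame of rest_b_seat between 0 and 0.01 m and angle between the y axis of rod_150_center and the x axis of rest_b_seat, either way round below 0.2 rad) and (x of rod_120_center in the frame of rest_c_seat between -0.015 and 0.015 m and y of rod_120_center in the frame of rest_c_seat between -0.01 and 0.01 m and z of rod_120_center in the frame of rest_c_seat between 0 and 0.01 m and angle between the y axis of rod_120_center and the x axis of rest_c_seat, either way round below 0.2 rad) and (x of rod_90_center in the frame of rest_d_seat between -0.015 and 0.015 m and y of rod_90_center in the frame of rest_d_seat between -0.01 and 0.01 m and z of rod_90_center in the frame of rest_d_seat between 0 and 0.01 m and angle between the y axis of rod_90_center and the x axis of rest_d_seat, either way round below 0.2 rad)) or (y of head_center in the frame of rest_a_seat below -0.105 m and (x of rod_180_center in the frame of rest_d_seat between -0.015 and 0.015 m and y of rod_180_center in the frame of rest_d_seat between -0.01 and 0.01 m and z of rod_180_center in the frame of rest_d_seat between 0 and 0.01 m and angle between the y axis of rod_180_center and the x axis of rest_d_seat, either way round below 0.2 rad) and (x of rod_150_center in the frame of rest_c_seat between -0.015 and 0.015 m and y of rod_150_center in the frame of rest_c_seat between -0.01 and 0.01 m and z of rod_150_center in the frame of rest_c_seat between 0 and 0.01 m and angle between the y axis of rod_150_center and the x axis of rest_c_seat, either way round below 0.2 rad) and (x of rod_120_center in the frame of rest_b_seat between -0.015 and 0.015 m and y of rod_120_center in the frame of rest_b_seat between -0.01 and 0.01 m and z of rod_120_center in the frame of rest_b_seat between 0 and 0.01 m and angle between the y axis of rod_120_center and the x axis of rest_b_seat, either way round below 0.2 rad) and (x of rod_90_center in the frame of rest_a_seat between -0.015 and 0.015 m and y of rod_90_center in the frame of rest_a_seat between -0.01 and 0.01 m and z of rod_90_center in the frame of rest_a_seat between 0 and 0.01 m and angle between the y axis of rod_90_center and the x axis of rest_a_seat, either way round below 0.2 rad))) and linear speed of each of rod_180, rod_150, rod_120, rod_90 below 0.02 m/s); the robot touches nothing.
It also fails if it takes over 96 s, if anything falls off the work surface, if the arm or the gripper's body presses on something with over 40 N, if the wrist force passes 120 N, or if a joint passes its speed limit or range.

## Robot

A 6-joint arm with a two-finger parallel gripper is mounted at the origin on a cart in front of the work surface, level with it; the furniture and walls round the work are solid. World frame = base frame: x ahead of the robot, y to its left, z up, the work surface at z = 0. Lengths are in m, angles in degrees, forces in N, time in s.
With the tool pointing down it reaches from about 0.4 to 0.825 m from the base axis. Payload 7 kg.
Tool frame: the origin (TCP) lies on the centre line of the jaws, within the pads' length; the fingertips stand 19 mm ahead of it and the grasp point (between the pads) is the TCP; z points along the fingers, y is the line along which they close (so a half turn about z gives the same grasp; the last joint's range is limited). The gripper opens to 88 mm and grips with 3 to 60 N. Pads are 19 mm wide; open, the fingers measure 130 mm over their backs; the gripper's body (78 mm by 193 mm) begins 47 mm behind the grasp point.
Start: joints at [87.382, 20.546, 0.682, 0, -70.136, -16.507], TCP at [0.221, 0.638, 0.246] pointing down, gripper open.
Joint ranges: [-176.03, 176.03], [-82.01, 121.73], [-58.28, 71.71], [-173.87, 95.51], [-174.79, -0.11], [-173.66, 173.66]. Speed limits (degrees/s): [136.94, 136.94, 172.46, 180, 180, 180].

## Interface

Orientations are given as [roll, pitch, yaw] about the fixed x, y, z axes, in that order (R = Rz(yaw) Ry(pitch) Rx(roll)).
In Python, from plant import get_state, capture, close_job gives the robot as it stands.
- The arm moves only by the tool apply_moves, never from a script. Its argument "targets" is a list of rows, each a list of 7 numbers: the opening, from 0 (shut) to 1 (fully open), then the shift along the tool's x, y, z normalised to -1 to 1, where 1 is 1000 mm, then the turn, a rotation vector about the tool's x, y, z normalised to -1 to 1, where 1 is 90 degrees. In form: [[claw, tx, ty, tz, ax, ay, az], ...]. A call has 1 to 20 rows; each row shifts and turns the commanded pose from where the row before left it, along the tool's axes as they then stand; what a row does not reach is not made up. A row lasts 1/12 s, in which the tool goes at most 41.7 mm and 7.16 degrees, less where a joint would pass 70% of its speed; a pose out of reach is approached as far as the arm can. A call with a number of a shift or a turn outside -1 to 1 is refused whole. A call with a gripper value outside its range is refused whole. The fingers move at their own pace and stop on an object; "newtons" is the grip in N (left out, the last holds). Time passes only in rows, so rows that do not move let the fingers close. It gives the time, the measured TCP pose, the force, the opening and the grip force at its end, in the units of the state.
- get_state(): the state, without advancing time (a new reading comes with each control period).
- capture(name): name is "scene" or "top"; returns a dict with "frame" (384x512x3 uint8, red, green, blue), "range_z" (384x512 float32, m along the optical axis (not along the pixel's ray), 0 where there is no reading), "camera_matrix" (3x3 intrinsics, pixels), "T" (4x4, takes a point from camera to world coordinates). Camera axes: x right, y down, z forward; pixel columns grow to the right and rows downward; lengths in m; the calibration is good to about 2 mm. A picture is of the moment at which its call begins.
- close_job(): hands the job in; it is judged then, once.
The state is a dict: "time_s": time; "joints": joint angles; "qd": joint speeds; "joint_torque": joint torques, N m; "tcp_pos": TCP position; "eef_rot": TCP orientation; "contact_force": force on the tool from outside, world axes, zero at the start; "moment": the same for the moment, N m; "gripper_width": finger opening in m; "gripper_force": force on a finger pad.
Only numpy, scipy, OpenCV 4.12 (cv2) and the standard library are available. Lean on these libraries where they do the work, as an engineer would, in place of code of your own. Each camera call takes 0.05 s, during which the arm holds its last target. There are 200 camera calls.

## Working session

There is one attempt and no reset: what is moved stays moved. The work goes in short steps, Python scripts to look and compute and a tool call to move; the robot and the scene stay as the last step left them, time stands still between calls to the robot, and variables do not carry over. Pictures are saved under pics/ and viewed, at most 14 in all, crops included, and the job is handed in when it is done.

Besides the shell and the picture viewer there is one more tool, called after "Call:" as name(argument=value, ...) on one line, values as JSON. apply_moves: Moves the arm, as the interface text tells. Scaled input: -1 to 1 covers 1000 mm each way for a shift and 90 degrees each way for a turn. Its arguments: {"type":"object","properties":{"targets":{"type":"array","items":{"type":"array","items":{"type":"number"}}},"newtons":{"type":"number"}},"required":["targets"]}

```bash
mkdir -p pics; ls; python3 - <<'E'
from plant import *
import cv2,numpy as np
s=get_state();print(s)
for n in("scene","top"):
    c=capture(n);cv2.imwrite(f"pics/{n}0.png",c["frame"][:,:,::-1]);np.savez(f"{n}0.npz",**c)
    print(c["camera_matrix"],c["T"])
E
```

```text
pics
{'time_s': 0.0, 'joints': array([ 8.73833095e+01,  2.05917430e+01,  6.34087242e-01, -2.07103564e-02,
       -7.01359361e+01, -1.65056530e+01]), 'qd': array([ 0.10338898,  0.0642939 , -0.08601968,  0.00129462, -0.09391257,
        0.08647493]), 'joint_torque': array([ 6.23291089e-05, -5.82719707e+01,  2.93037558e+01,  6.99671522e+00,
        6.81251142e-03, -1.67617941e-04]), 'tcp_pos': array([0.22100411, 0.63730999, 0.24461971]), 'eef_rot': array([ 1.79904733e+02, -7.92629982e-03, -1.91293900e+01]), 'contact_force': array([-0.06785197, -0.32234109, -0.95892944]), 'moment': array([-0.02383235, -0.01431369, -0.04430742]), 'gripper_force': 0.0, 'gripper_width': 0.08743640245559915}
[[472.11967078   0.         253.99435399]
 [  0.         472.11967078 192.75771586]
 [  0.           0.           1.        ]] [[ 0.85144137 -0.38537223  0.35571876  0.07602085]
 [-0.52434449 -0.61193225  0.59211635 -0.82374929]
 [-0.01050941 -0.69067153 -0.72309224  1.07840116]
 [ 0.          0.          0.          1.        ]]
[[442.5685484    0.         254.84526234]
 [  0.         442.5685484  183.5189342 ]
 [  0.           0.           1.        ]] [[ 0.01562218 -0.98594929  0.1663128   0.32233679]
 [-0.99977484 -0.01779184 -0.01156368  0.00203073]
 [ 0.01436022 -0.1660947  -0.98600524  1.49273148]
 [ 0.          0.          0.          1.        ]]
```

View pics/scene0.png

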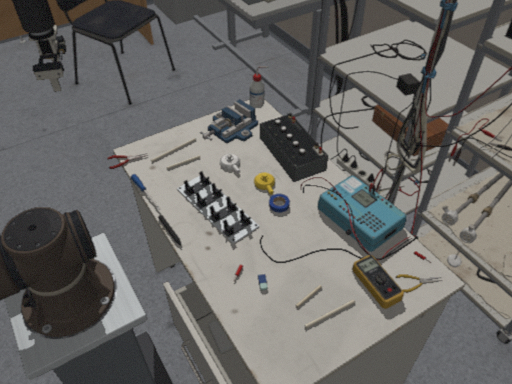

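View pics/top0.png

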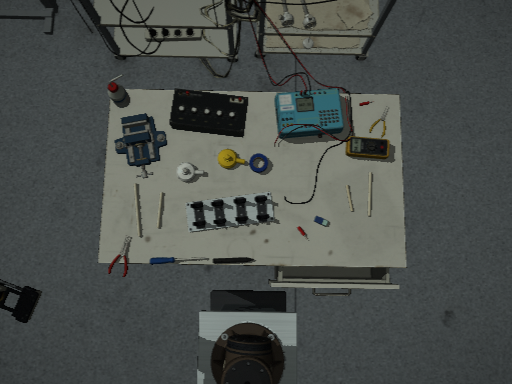

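The top view shows four rods: left at (138,210) and (160,210), right at (350,198) and (370,195). The rests are at (198..263, 212). The white head at (187,172) is behind the left end, and the blue tape roll at (259,162) is behind the right end. The yellow lookalike at (228,158) is ignored. Candidates for rods are only those four; pens and screwdrivers such as (180,261) are not cream.

```bash
cat >h.py <<'E'
import numpy as np,cv2
from plant import *
def ray(c,uv,z):
    K=c["camera_matrix"];T=c["T"];d=T[:3,:3]@np.linalg.inv(K)@np.array([uv[0],uv[1],1.]);o=T[:3,3]
    return o+d*(z-o[2])/d[2]
def cloud(c):
    v,u=np.mgrid[:384,:512];K=c["camera_matrix"];Z=c["range_z"]
    p=np.stack([(u-K[0,2])/K[0,0]*Z,(v-K[1,2])/K[1,1]*Z,Z],-1)
    return p@c["T"][:3,:3].T+c["T"][:3,3]
E
python3 - <<'E'
from h import *
c=dict(np.load("top0.npz"));P=cloud(c)
def rods(c,boxes):
    f=c["frame"].astype(int);g=cv2.GaussianBlur(c["frame"],(0,0),10).astype(int)
    hsv=cv2.cvtColor(c["frame"],cv2.COLOR_RGB2HSV)
    for (x0,y0,x1,y1) in boxes:
        w=f[y0:y1,x0:x1].sum(2);bg=np.median(w);m=(w>bg+45)
        n,l,st,_=cv2.connectedComponentsWithStats(m.astype(np.uint8),connectivity=8)
        k=1+np.argmax(st[1:,4]);v,u=np.nonzero(l==k)
        q=np.array([ray(c,(a+x0,b+y0),.006)[:2] for a,b in zip(u,v)])
        (cx,cy),wh,ang=cv2.minAreaRect((q*1000).astype(np.float32))
        d=np.linalg.svd(q-q.mean(0))[2][0];t=(q-q.mean(0))@d
        print((x0,y0),bg,len(u),"c",cx,cy,"mean",q.mean(0)*1000,"wh",wh,"dir",np.degrees(np.arctan2(d[1],d[0]))%180)
rods(c,[(128,170,149,250),(151,180,172,240),(340,175,359,222),(360,160,380,225)])
print("table z",np.median(P[200:230,280:290,2]))
# heights in rest area
q=P[185:240,180:280]; m=(q[...,2]>.033)&(q[...,2]<.06)
n,l,st,ce=cv2.connectedComponentsWithStats(m.astype(np.uint8))
for k in range(1,n):
    if st[k,4]>8: print(st[k],q[l==k].mean(0).round(4),q[l==k].min(0).round(3),q[l==k].max(0).round(3))
for n,b in(("top",(180,145,280,240)),("scene",(165,145,300,245))):
    f=np.load(n+"0.npz")["frame"][b[1]:b[3],b[0]:b[2],::-1]
    cv2.imwrite(f"pics/{n}c.png",cv2.resize(f,None,fx=5.5,fy=5.5,interpolation=cv2.INTER_CUBIC))
E
```

```text
(128, 170) 378.0 2 c 460.5437316894531 381.5719299316406 mean [460.54372558 381.5719344 ] wh (3.3650712966918945, 0.0) dir 3.439905337769005
(151, 180) 382.0 2 c 502.3791809082031 306.7532043457031 mean [502.37917654 306.75320436] wh (3.3969566822052, 0.0) dir 2.9494104892235384Traceback (most recent call last):
  File "<stdin>", line 14, in <module>
  File "<stdin>", line 9, in rods
    return _wrapfunc(a, 'argmax', axis=axis, out=out, **kwds)
    return bound(*args, **kwds)
ValueError: attempt to get argmax of an empty sequence
```

```bash
python3 - <<'E'
from h import *
t=np.load("top0.npz");f=t["frame"]
print(f[205,130:168].tolist()); print(f[197,343:377].tolist())
c=dict(t);P=cloud(c)
print((P[205,130:168,2]*1000).round())
q=P[185:240,180:280]; m=(q[...,2]>.033)&(q[...,2]<.06)
n,l,st,ce=cv2.connectedComponentsWithStats(m.astype(np.uint8))
for k in range(1,n):
    if st[k,4]>8: print(st[k],q[l==k].mean(0).round(4),q[l==k].min(0).round(3),q[l==k].max(0).round(3))
A=[cv2.resize(f[y:y+94,x:x+62,::-1],None,fx=6,fy=6,interpolation=cv2.INTER_CUBIC) for x,y in((120,160),(330,155))]
cv2.imwrite("pics/rodc.png",np.hstack(A))
cv2.imwrite("pics/topc.png",cv2.resize(f[145:240,180:280,::-1],None,fx=6,fy=6,interpolation=cv2.INTER_CUBIC))
E
```

```text
[[125, 127, 115], [123, 125, 112], [113, 114, 100], [119, 120, 107], [127, 131, 118], [138, 139, 122], [133, 132, 111], [88, 87, 72], [55, 57, 48], [59, 60, 54], [108, 111, 101], [126, 130, 117], [127, 129, 117], [126, 130, 118], [128, 131, 119], [128, 131, 119], [128, 132, 119], [129, 132, 120], [129, 133, 120], [129, 132, 120], [129, 132, 120], [130, 132, 120], [129, 132, 120], [128, 131, 120], [128, 131, 120], [128, 131, 119], [126, 128, 117], [127, 130, 118], [130, 132, 119], [147, 146, 125], [115, 113, 94], [63, 63, 53], [58, 59, 53], [64, 66, 59], [112, 115, 104], [131, 134, 122], [131, 134, 122], [131, 134, 123]]
[[125, 128, 115], [124, 127, 115], [125, 127, 115], [124, 127, 115], [99, 100, 88], [127, 123, 100], [130, 126, 100], [81, 79, 64], [103, 105, 95], [124, 127, 116], [124, 127, 115], [124, 126, 115], [124, 127, 115], [124, 126, 115], [124, 127, 116], [124, 126, 115], [124, 126, 114], [124, 127, 115], [123, 126, 115], [123, 126, 114], [122, 125, 114], [124, 127, 115], [124, 126, 115], [122, 125, 114], [122, 125, 114], [144, 146, 125], [148, 147, 122], [102, 101, 84], [6
[... 867 characters left out ...]
 ] [0.485 0.188 0.037] [0.495 0.197 0.05 ]
[85 29  4  4 13] [ 0.461  -0.0562  0.0397] [ 0.456 -0.06   0.033] [ 0.466 -0.05   0.046]
[64 31  4  4 12] [0.454  0.0126 0.0423] [0.448 0.009 0.035] [0.459 0.019 0.049]
[76 30  4  4 13] [ 0.457  -0.0243  0.0423] [ 0.452 -0.03   0.037] [ 0.463 -0.02   0.049]
[42 33  4  5 13] [0.4449 0.0848 0.0407] [0.438 0.081 0.034] [0.451 0.091 0.046]
[55 32  4  4 14] [0.4503 0.0441 0.0398] [0.444 0.039 0.034] [0.455 0.048 0.048]
[22 35  4  5 12] [0.4369 0.1521 0.0386] [0.43  0.146 0.033] [0.443 0.157 0.042]
[33 35  4  4 15] [0.4389 0.1156 0.04  ] [0.434 0.111 0.034] [0.444 0.12  0.049]
[12 37  6  4 15] [0.4315 0.1815 0.0393] [0.426 0.173 0.033] [0.437 0.189 0.047]
```

View pics/rodc.png

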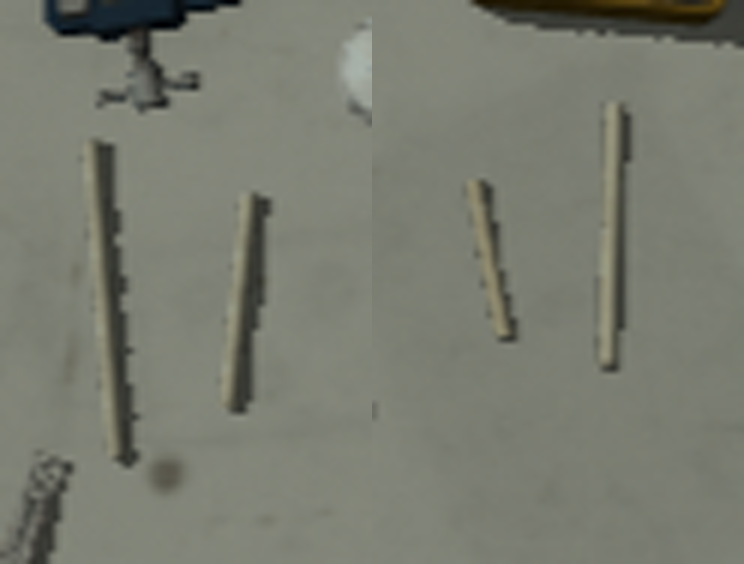

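View pics/topc.png

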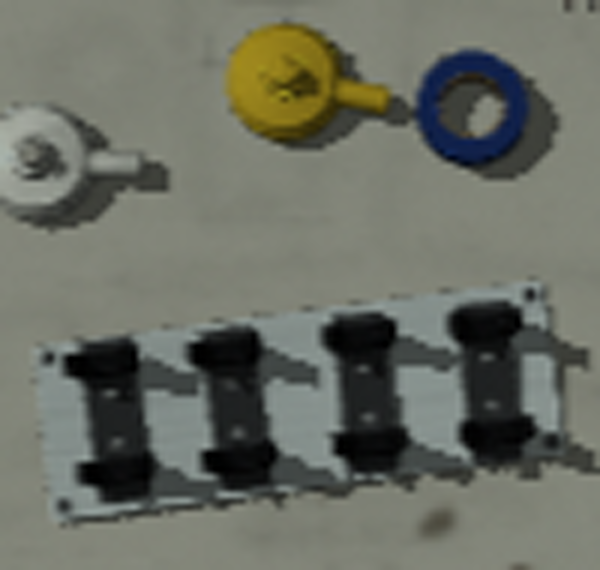

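The crops show the 180 and 120 rods on the left, the 90 and 150 rods on the right, and the rest row tilted about 7°.

```bash
python3 - <<'E'
from h import *
c=dict(np.load("top0.npz"))
E={"180":((97,142),(119,460),120,160),"120":((249,195),(234,410),120,160),"90":((104,182),(135,338),330,155),"150":((241,103),(237,368),330,155)}
for k,(a,b,ox,oy) in E.items():
    p,q=[ray(c,((x[0]+.5)/6-.5+ox,(x[1]+.5)/6-.5+oy),.006)[:2] for x in(a,b)]
    d=p-q;print(k,((p+q)/2).round(4),"len",np.linalg.norm(d).round(4),"yaw",np.degrees(np.arctan2(d[1],d[0])).round(1))
# rests: wing pixels
P=cloud(c);q=P[185:240,180:280]; m=(q[...,2]>.033)&(q[...,2]<.06)
n,l,st,ce=cv2.connectedComponentsWithStats(m.astype(np.uint8))
w=np.array([ray(c,ce[k]+[180,185],.041)[:2] for k in range(1,n) if st[k,4]>8])
w=w[np.argsort(-w[:,1]+.12*(w[:,0]-.47))];R=w.reshape(4,4,2).mean(1);print(w.round(4).tolist());print(R.round(4))
i=np.arange(4);fx=np.polyfit(i,R[:,0],1);fy=np.polyfit(i,R[:,1],1);print("fit",np.c_[np.polyval(fx,i),np.polyval(fy,i)].round(4),"chan yaw",np.degrees(np.arctan2(fx[0],-fy[0])))
E
```

```text
180 [0.4775 0.3773] len 0.1799 yaw 7.3
120 [0.4775 0.3026] len 0.1211 yaw -1.0
90 [ 0.5295 -0.3379] len 0.0903 yaw 10.1
150 [ 0.5452 -0.4063] len 0.1523 yaw -2.4
[[0.4902, 0.1933], [0.4314, 0.1813], [0.4962, 0.1611], [0.4367, 0.1519], [0.4978, 0.1237], [0.4388, 0.1155], [0.5017, 0.0968], [0.4449, 0.0847], [0.509, 0.0516], [0.4502, 0.0441], [0.5122, 0.0203], [0.4541, 0.0126], [0.4571, -0.0243], [0.5172, -0.0175], [0.5205, -0.0486], [0.4609, -0.0561]]
[[ 0.4636  0.1719]
 [ 0.4708  0.1052]
 [ 0.4814  0.0321]
 [ 0.4889 -0.0366]]
fit [[ 0.4632  0.1729]
 [ 0.4718  0.1031]
 [ 0.4805  0.0332]
 [ 0.4891 -0.0366]] chan yaw 7.061688964038615
```

```bash
cat >>h.py <<'E'
def go(x,y,z,yaw):
    s=get_state();p=s["tcp_pos"];w=np.radians(s["eef_rot"][2])
    d=np.array([x,y,z])-p;t=[np.cos(w)*d[0]+np.sin(w)*d[1],np.sin(w)*d[0]-np.cos(w)*d[1],-d[2]]
    dy=(yaw-s["eef_rot"][2]+180)%360-180
    print("t",s["time_s"],"shift",np.round(t,4),"az",round(-dy/90,4),"rpy",s["eef_rot"].round(2),"rows>=",np.linalg.norm(t)/.0417,abs(dy)/7.16)
E
python3 -c "
from h import *
go(.4775,.3773,.10,7.3)"
```

```text
t 0.1 shift [0.3275 0.1616 0.1447] az -0.2937 rpy [ 1.7991e+02 -1.0000e-02 -1.9130e+01] rows>= 9.421093754183532 3.6913974737260307
```

Call:
apply_moves(targets=[[0.5,0.0298,0.0147,0.0132,0,0,0],[0.5,0.0298,0.0147,0.0132,0,0,0],[0.5,0.0298,0.0147,0.0132,0,0,0],[0.5,0.0298,0.0147,0.0132,0,0,0],[0.5,0.0298,0.0147,0.0132,0,0,0],[0.5,0.0298,0.0147,0.0132,0,0,0],[0.5,0.0298,0.0147,0.0132,0,0,0],[0.5,0.0298,0.0147,0.0132,0,0,0],[0.5,0.0298,0.0147,0.0132,0,0,0],[0.5,0.0298,0.0147,0.0132,0,0,0],[0.5,0.0298,0.0147,0.0132,0,0,0],[0.5,0,0,0,0,0,-0.0734],[0.5,0,0,0,0,0,-0.0734],[0.5,0,0,0,0,0,-0.0734],[0.5,0,0,0,0,0,-0.0734],[0.5,0,0,0,0,0,0],[0.5,0,0,0,0,0,0]], newtons=20)

```text
time_s: 1.52
tcp_pos: [0.4778, 0.3774, 0.1001]
eef_rot: [180.0, 0.0, 7.1]
contact_force: [0.2, -0.1, -0.3]
gripper_width: 0.0434
gripper_force: 0.0
```

```bash
python3 -c "
from h import *
go(.4775,.3773,.0215,7.3)
s=get_state();print(s['gripper_width'],s['tcp_pos'])
c=capture('scene')['frame'];t=capture('top')['frame']
A=[cv2.resize(i[:,:,::-1],(360,480),interpolation=cv2.INTER_CUBIC) for i in (c[100:220,100:190],t[150:270,100:190])]
cv2.imwrite('pics/g1.png',np.hstack(A))"
```

```text
t 1.5167 shift [-0.0003  0.      0.0786] az -0.0023 rpy [1.7998e+02 2.0000e-02 7.0900e+00] rows>= 1.8840169360802022 0.029451604374430777
0.04343615658103384 [0.47778181 0.37736202 0.10006298]
```

View pics/g1.png

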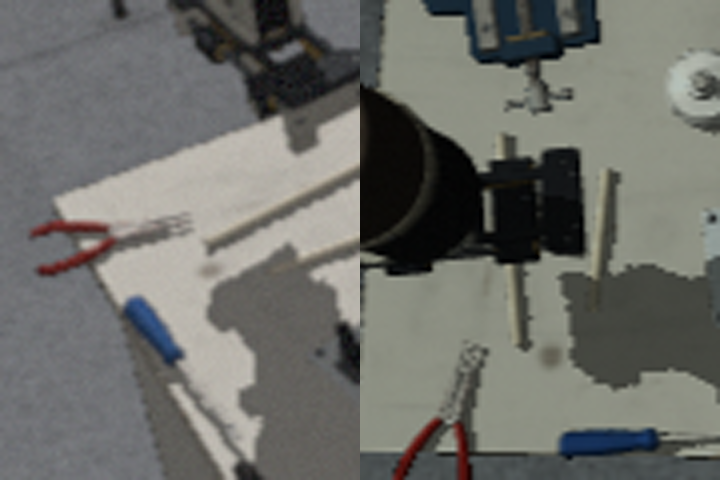

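The gripper straddles the 180 rod's middle in the top view. Descend, close and lift.

Call:
apply_moves(targets=[[0.5,0,0,0.025,0,0,0],[0.5,0,0,0.025,0,0,0],[0.5,0,0,0.018,0,0,0],[0.5,0,0,0.0105,0,0,0],[0.5,0,0,0,0,0,0],[0,0,0,0,0,0,0],[0,0,0,0,0,0,0],[0,0,0,0,0,0,0],[0,0,0,0,0,0,0],[0,0,0,0,0,0,0],[0,0,0,0,0,0,0],[0,0,0,0,0,0,0],[0,0,0,-0.01,0,0,0],[0,0,0,-0.03,0,0,0],[0,0,0,-0.03,0,0,0],[0,0,0,0,0,0,0]], newtons=25)

```text
time_s: 2.95
tcp_pos: [0.4803, 0.3801, 0.0984]
eef_rot: [-179.7, -0.4, 7.4]
contact_force: [0.0, 0.6, -0.3]
gripper_width: 0.0083
gripper_force: 25.0
```

```bash
python3 -c "
from h import *
go(.4632,.1729,.09,7.1)
go(.4632,.1729,.0515,7.1)"
```

```text
t 2.95 shift [-0.0436  0.2033  0.0084] az 0.003 rpy [-179.68   -0.4     7.37] rows>= 4.99047134251349 0.038222573838330345
t 2.95 shift [-0.0436  0.2033  0.0469] az 0.003 rpy [-179.68   -0.4     7.37] rows>= 5.1118079552586755 0.038222573838330345
```

Call:
apply_moves(targets=[[0,-0.0055,0.0255,0,0,0,0],[0,-0.0055,0.0255,0,0,0,0],[0,-0.0055,0.0255,0,0,0,0],[0,-0.0055,0.0255,0,0,0,0],[0,-0.0055,0.0255,0,0,0,0],[0,-0.0055,0.0255,0,0,0,0],[0,-0.0055,0.0255,0,0,0,0],[0,-0.0053,0.0247,0,0,0,0],[0,0,0,0,0,0,0],[0,0,0,0,0,0,0],[0,0,0,0,0,0,0]])

```text
time_s: 3.87
tcp_pos: [0.4608, 0.1707, 0.0925]
eef_rot: [-180.0, -0.1, 7.3]
contact_force: [0.6, 0.3, -0.3]
gripper_width: 0.0089
gripper_force: 25.0
```

```bash
python3 -c "
from h import *
go(.4632,.1729,.0515,7.1)
s=get_state();print(s['gripper_width'],s['tcp_pos'])
c=capture('scene')['frame'];t=capture('top')['frame']
A=[cv2.resize(i[:,:,::-1],(400,500),interpolation=cv2.INTER_CUBIC) for i in (c[130:230,150:230],t[150:250,160:240])]
cv2.imwrite('pics/g2.png',np.hstack(A))"
```

```text
t 3.8667 shift [ 0.0027 -0.0018  0.041 ] az 0.002 rpy [-1.7996e+02 -7.0000e-02  7.2800e+00] rows>= 0.9873273367250852 0.02503646955224892
0.008911761564269673 [0.46075297 0.17074417 0.09254219]
```

View pics/g2.png

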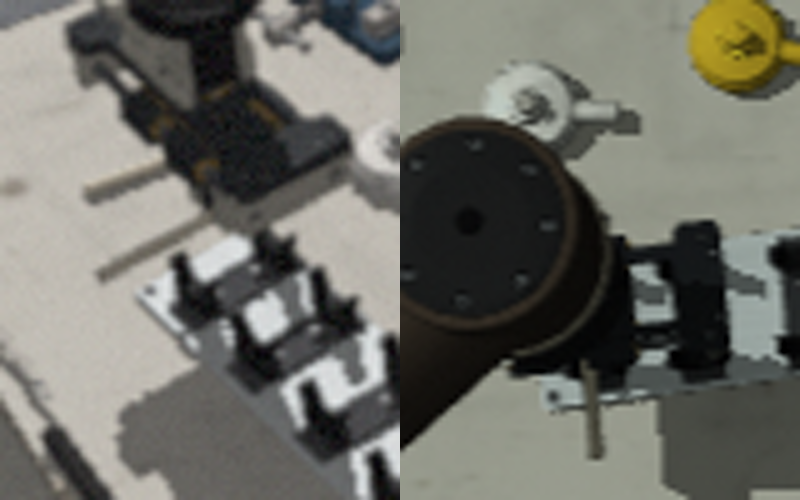

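The held rod's near end is at about pixel (199,241) in the top view.

```bash
python3 -c "
from h import *
c=dict(np.load('top0.npz'))
e=ray(c,(199,240.8),.079)[:2];print(e, e+.09*np.array([np.cos(.127),np.sin(.127)]))
go(.4632,.1729,.0515,7.1);print(get_state()['tcp_pos'],get_state()['qd'])"
```

```text
[0.3737859  0.15931299] [0.46306107 0.17071229]
t 3.9667 shift [ 0.0027 -0.0013  0.0407] az 0.0026 rpy [-1.7997e+02 -4.0000e-02  7.3300e+00] rows>= 0.9786875103578131 0.03215168988128928
[0.46066281 0.17122862 0.09219802] [ 0.17448704  0.412918   -0.05929005 -0.10782555 -0.02158809  0.0359146 ]
```

Call:
apply_moves(targets=[[0,0.001,-0.0015,0.015,0,0,0],[0,0,0,0.015,0,0,0],[0,0,0,0.006,0,0,0],[0,0,0,0.0045,0,0,0],[0,0,0,0,0,0,0],[0,0,0,0,0,0,0]])

```text
time_s: 4.47
tcp_pos: [0.4612, 0.1724, 0.0515]
eef_rot: [180.0, 0.0, 7.3]
contact_force: [0.7, -0.5, -0.0]
gripper_width: 0.0087
gripper_force: 25.0
```

Call:
apply_moves(targets=[[0,0,0,0.0015,0,0,0],[0,0,0,0,0,0,0],[0.3,0,0,0,0,0,0],[0.3,0,0,0,0,0,0],[0.3,0,0,0,0,0,0],[0.3,0,0,0,0,0,0],[0.3,0,0,-0.02,0,0,0],[0.3,0,0,-0.03,0,0,0],[0.3,0,0,0,0,0,0],[0.3,0,0,0,0,0,0]])

```text
time_s: 5.3
tcp_pos: [0.4621, 0.1729, 0.1015]
eef_rot: [-179.9, -0.2, 7.3]
contact_force: [-0.3, 0.4, 0.5]
gripper_width: 0.0264
gripper_force: 0.0
```

```bash
python3 -c "
from h import *
go(.4775,.3026,.09,-1)"
```

```text
t 5.3 shift [ 0.0318 -0.1267  0.0115] az 0.0923 rpy [-179.87   -0.19    7.31] rows>= 3.144403922500244 1.1606576694025235
```

Call:
apply_moves(targets=[[0.5,0.0064,-0.0254,0.002,0,0,0],[0.5,0.0064,-0.0254,0.002,0,0,0],[0.5,0.0064,-0.0254,0.002,0,0,0],[0.5,0.0064,-0.0254,0.002,0,0,0],[0.5,0.0064,-0.0254,0.002,0,0,0],[0.5,0,0,0,0,0,0.0465],[0.5,0,0,0,0,0,0.0465],[0.5,0,0,0,0,0,0],[0.5,0,0,0,0,0,0],[0.5,0,0,0,0,0,0]])

```text
time_s: 6.13
tcp_pos: [0.4765, 0.3016, 0.0894]
eef_rot: [180.0, 0.0, -1.0]
contact_force: [0.1, -0.3, 0.8]
gripper_width: 0.044
gripper_force: 0.0
```

```bash
python3 -c "
from h import *
go(.4775,.3026,.0215,-1)
c=capture('scene')['frame'];t=capture('top')['frame']
A=[cv2.resize(i[:,:,::-1],(400,500),interpolation=cv2.INTER_CUBIC) for i in (c[120:220,150:230],t[150:250,140:220])]
cv2.imwrite('pics/g3.png',np.hstack(A))"
```

```text
t 6.1333 shift [ 0.001  -0.001   0.0679] az 0.0005 rpy [ 1.7997e+02  3.0000e-02 -9.5000e-01] rows>= 1.6296053003851114 0.006746167870359197
```

View pics/g3.png

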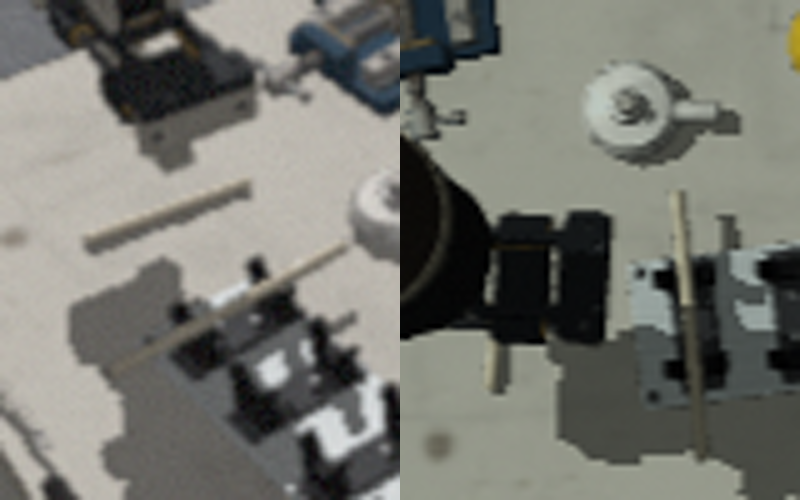

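The 180 rod lies in both saddles of rest A, nearly centred (at most about 4 mm toward the robot). Next is the 120 rod.

Call:
apply_moves(targets=[[0.5,0.001,-0.001,0.025,0,0,0],[0.5,0,0,0.025,0,0,0],[0.5,0,0,0.012,0,0,0],[0.5,0,0,0.006,0,0,0],[0.5,0,0,0,0,0,0],[0,0,0,0,0,0,0],[0,0,0,0,0,0,0],[0,0,0,0,0,0,0],[0,0,0,0,0,0,0],[0,0,0,0,0,0,0],[0,0,0,0,0,0,0],[0,0,0,0,0,0,0],[0,0,0,-0.01,0,0,0],[0,0,0,-0.03,0,0,0],[0,0,0,-0.03,0,0,0],[0,0,0,-0.025,0,0,0],[0,0,0,0,0,0,-0.045],[0,0,0,0,0,0,-0.045],[0,0,0,0,0,0,0]])

```text
time_s: 7.82
tcp_pos: [0.4778, 0.3032, 0.1182]
eef_rot: [-179.9, -0.1, 7.2]
contact_force: [-0.0, 0.4, -1.0]
gripper_width: 0.009
gripper_force: 25.0
```

```bash
python3 -c "
from h import *
go(.4825,.0332,.10,7.1)"
```

```text
t 7.8167 shift [-0.0292  0.2685  0.0182] az 0.0012 rpy [-1.7993e+02 -6.0000e-02  7.2100e+00] rows>= 6.490628468518692 0.015388516880021692
```

Call:
apply_moves(targets=[[0,-0.0032,0.0298,0.002,0,0,0],[0,-0.0032,0.0298,0.002,0,0,0],[0,-0.0032,0.0298,0.002,0,0,0],[0,-0.0032,0.0298,0.002,0,0,0],[0,-0.0032,0.0298,0.002,0,0,0],[0,-0.0032,0.0298,0.002,0,0,0],[0,-0.0032,0.0298,0.002,0,0,0],[0,-0.0032,0.0298,0.002,0,0,0],[0,-0.0036,0.0301,0.002,0,0,0],[0,0,0,0,0,0,0],[0,0,0,0,0,0,0],[0,0,0,0,0,0,0]])

```text
time_s: 8.82
tcp_pos: [0.4817, 0.0329, 0.099]
eef_rot: [180.0, -0.0, 6.9]
contact_force: [-0.1, 0.1, -0.1]
gripper_width: 0.0088
gripper_force: 25.0
```

```bash
python3 -c "
from h import *
go(.4825,.0332,.0500,7.1);print(get_state()['tcp_pos'])"
```

```text
t 8.8167 shift [ 0.0008 -0.0002  0.049 ] az -0.0022 rpy [ 1.8e+02 -1.0e-02  6.9e+00] rows>= 1.176334097438929 0.02784574309901059
[0.48172342 0.03291713 0.09904617]
```

Call:
apply_moves(targets=[[0,0.001,0,0.02,0,0,0],[0,0,0,0.015,0,0,0],[0,0,0,0.008,0,0,0],[0,0,0,0.004,0,0,0],[0,0,0,0.002,0,0,0],[0,0,0,0,0,0,0],[0.3,0,0,0,0,0,0],[0.3,0,0,0,0,0,0],[0.3,0,0,0,0,0,0],[0.3,0,0,0,0,0,0],[0.3,0,0,-0.02,0,0,0],[0.3,0,0,-0.03,0,0,0],[0.3,0,0,-0.03,0,0,0],[0.3,0,0,0,0,0,0]])

```text
time_s: 9.98
tcp_pos: [0.4857, 0.0341, 0.1352]
eef_rot: [-179.9, -0.5, 7.1]
contact_force: [0.2, 0.1, 0.2]
gripper_width: 0.0265
gripper_force: 0.0
```

```bash
python3 -c "
from h import *
go(.5295,-.3379,.09,10.1)"
```

```text
t 9.9833 shift [-0.0025  0.3746  0.0452] az -0.0334 rpy [-179.92   -0.48    7.1 ] rows>= 9.047903393224827 0.419424955450662
```

Call:
apply_moves(targets=[[0.5,0,0.0312,0.0033,0,0,0],[0.5,0,0.0312,0.0033,0,0,0],[0.5,0,0.0312,0.0033,0,0,0],[0.5,0,0.0312,0.0033,0,0,0],[0.5,0,0.0312,0.0033,0,0,0],[0.5,0,0.0312,0.0033,0,0,0],[0.5,0,0.0312,0.0033,0,0,0],[0.5,0,0.0312,0.0033,0,0,0],[0.5,0,0.0312,0.0033,0,0,0],[0.5,0,0.0312,0.0033,0,0,0],[0.5,0,0.0312,0.0033,0,0,0],[0.5,0,0.0312,0.0033,0,0,-0.033],[0.5,0,0,0,0,0,0],[0.5,0,0,0,0,0,0],[0.5,0,0,0,0,0,0]])

```text
time_s: 11.23
tcp_pos: [0.5279, -0.3384, 0.0898]
eef_rot: [-180.0, 0.0, 9.9]
contact_force: [-0.5, 0.8, 0.5]
gripper_width: 0.0439
gripper_force: 0.0
```

```bash
python3 -c "
from h import *
go(.5295,-.3379,.0215,10.1)
c=capture('scene')['frame'];t=capture('top')['frame']
A=[cv2.resize(i[:,:,::-1],(400,400),interpolation=cv2.INTER_CUBIC) for i in (t[140:240,180:280],t[140:240,310:410])]
cv2.imwrite('pics/g4.png',np.hstack(A))"
```

```text
t 11.2333 shift [ 0.0017 -0.0002  0.0683] az -0.002 rpy [-1.7997e+02  4.0000e-02  9.9200e+00] rows>= 1.637818992540995 0.025061966158129258
```

View pics/g4.png

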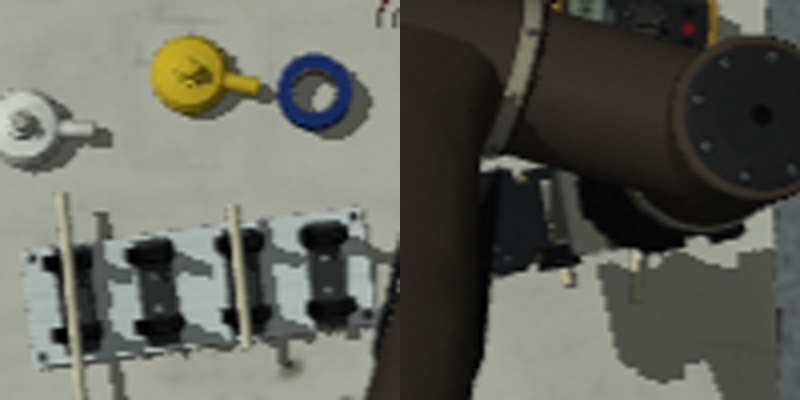

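Rods 180 (A) and 120 (C) are seated, about 3 mm left of centre. The gripper is over the 90 rod.

Call:
apply_moves(targets=[[0.5,0.0015,0,0.025,0,0,0],[0.5,0,0,0.025,0,0,0],[0.5,0,0,0.012,0,0,0],[0.5,0,0,0.006,0,0,0],[0.5,0,0,0,0,0,0],[0,0,0,0,0,0,0],[0,0,0,0,0,0,0],[0,0,0,0,0,0,0],[0,0,0,0,0,0,0],[0,0,0,0,0,0,0],[0,0,0,0,0,0,0],[0,0,0,0,0,0,0],[0,0,0,-0.01,0,0,0],[0,0,0,-0.03,0,0,0],[0,0,0,-0.03,0,0,0],[0,0,0,-0.015,0,0,0],[0,0,0,0,0,0,0.033],[0,0,0,0,0,0,0],[0,0,0,0,0,0,0]])

```text
time_s: 12.92
tcp_pos: [0.5297, -0.3381, 0.1077]
eef_rot: [-180.0, -0.0, 7.1]
contact_force: [0.2, 0.1, -0.9]
gripper_width: 0.0085
gripper_force: 25.0
```

```bash
python3 -c "
from h import *
go(.4911,-.0386,.10,7.1)"
```

```text
t 12.9167 shift [-0.0013 -0.302   0.0077] az -0.0002 rpy [-1.7999e+02 -2.0000e-02  7.0800e+00] rows>= 7.243859042741808 0.002297158268649167
```

Call:
apply_moves(targets=[[0,0,-0.0302,0.0008,0,0,0],[0,0,-0.0302,0.0008,0,0,0],[0,0,-0.0302,0.0008,0,0,0],[0,0,-0.0302,0.0008,0,0,0],[0,0,-0.0302,0.0008,0,0,0],[0,0,-0.0302,0.0008,0,0,0],[0,0,-0.0302,0.0008,0,0,0],[0,0,-0.0302,0.0008,0,0,0],[0,0,-0.0302,0.0008,0,0,0],[0,0,-0.0302,0.0008,0,0,0],[0,0,0,0,0,0,0],[0,0,0,0,0,0,0],[0,0,0,0,0,0,0]])

```text
time_s: 14.0
tcp_pos: [0.4926, -0.0384, 0.0989]
eef_rot: [180.0, 0.1, 7.1]
contact_force: [-0.4, -0.5, -1.4]
gripper_width: 0.0085
gripper_force: 25.0
```

```bash
python3 -c "
from h import *
go(.4911,-.0386,.05,7.1)"
```

```text
t 14.0 shift [-0.0015 -0.      0.0489] az 0.0004 rpy [1.7999e+02 6.0000e-02 7.1300e+00] rows>= 1.1728378428072874 0.0046025430482310075
```

Call:
apply_moves(targets=[[0,-0.001,0,0.02,0,0,0],[0,0,0,0.015,0,0,0],[0,0,0,0.008,0,0,0],[0,0,0,0.004,0,0,0],[0,0,0,0.002,0,0,0],[0,0,0,0,0,0,0],[0.3,0,0,0,0,0,0],[0.3,0,0,0,0,0,0],[0.3,0,0,0,0,0,0],[0.3,0,0,0,0,0,0],[0.3,0,0,-0.02,0,0,0],[0.3,0,0,-0.03,0,0,0],[0.3,0,0,-0.03,0,0,0],[0.3,0,0,0,0,0,0]])

```text
time_s: 15.17
tcp_pos: [0.4952, -0.0381, 0.1357]
eef_rot: [-180.0, -0.5, 7.1]
contact_force: [1.3, -0.3, 0.5]
gripper_width: 0.0264
gripper_force: 0.0
```

```bash
python3 -c "
from h import *
go(.5452,-.4063,.09,-2.4)"
```

```text
t 15.1667 shift [0.0041 0.3716 0.0457] az 0.1057 rpy [-179.99   -0.49    7.11] rows>= 8.97790674451578 1.3280216172307007
```

Call:
apply_moves(targets=[[0.5,0.0005,0.031,0.0033,0,0,0],[0.5,0.0005,0.031,0.0033,0,0,0],[0.5,0.0005,0.031,0.0033,0,0,0],[0.5,0.0005,0.031,0.0033,0,0,0],[0.5,0.0005,0.031,0.0033,0,0,0],[0.5,0.0005,0.031,0.0033,0,0,0],[0.5,0.0005,0.031,0.0033,0,0,0],[0.5,0.0005,0.031,0.0033,0,0,0],[0.5,0.0005,0.031,0.0033,0,0,0],[0.5,0.0005,0.031,0.0033,0,0,0],[0.5,0.0005,0.031,0.0033,0,0,0],[0.5,0.0005,0.031,0.0033,0,0,0],[0.5,0,0,0,0,0,0.0528],[0.5,0,0,0,0,0,0.0528],[0.5,0,0,0,0,0,0],[0.5,0,0,0,0,0,0],[0.5,0,0,0,0,0,0]])

```text
time_s: 16.58
tcp_pos: [0.5434, -0.4068, 0.0907]
eef_rot: [-180.0, -0.0, -2.3]
contact_force: [-0.4, 0.0, -0.0]
gripper_width: 0.0436
gripper_force: 0.0
```

```bash
python3 -c "
from h import *
go(.5452,-.4063,.0215,-2.4)"
```

```text
t 16.5833 shift [ 0.0018 -0.0006  0.0692] az 0.0011 rpy [-180.    -0.    -2.3] rows>= 1.6589315714175512 0.01361784908583203
```

Call:
apply_moves(targets=[[0.5,0.0018,-0.0005,0.025,0,0,0],[0.5,0,0,0.025,0,0,0],[0.5,0,0,0.013,0,0,0],[0.5,0,0,0.006,0,0,0],[0.5,0,0,0,0,0,0],[0,0,0,0,0,0,0],[0,0,0,0,0,0,0],[0,0,0,0,0,0,0],[0,0,0,0,0,0,0],[0,0,0,0,0,0,0],[0,0,0,0,0,0,0],[0,0,0,0,0,0,0],[0,0,0,-0.01,0,0,0],[0,0,0,-0.03,0,0,0],[0,0,0,-0.03,0,0,0],[0,0,0,-0.025,0,0,0],[0,0,0,0,0,0,-0.0525],[0,0,0,0,0,0,-0.0525],[0,0,0,0,0,0,0],[0,0,0,0,0,0,0]])

```text
time_s: 18.25
tcp_pos: [0.5451, -0.4066, 0.1171]
eef_rot: [180.0, -0.0, 6.8]
contact_force: [-0.3, -0.0, -0.8]
gripper_width: 0.0085
gripper_force: 25.0
```

```bash
python3 -c "
from h import *
go(.4738,.1011,.11,7.1)
t=capture('top')['frame']
cv2.imwrite('pics/g5.png',cv2.resize(t[140:240,180:280,::-1],(600,600),interpolation=cv2.INTER_CUBIC))"
```

```text
t 18.25 shift [-0.0104 -0.5126  0.0071] az -0.003 rpy [ 1.80e+02 -1.00e-02  6.83e+00] rows>= 12.296244341213768 0.03780688992185285
```

View pics/g5.png

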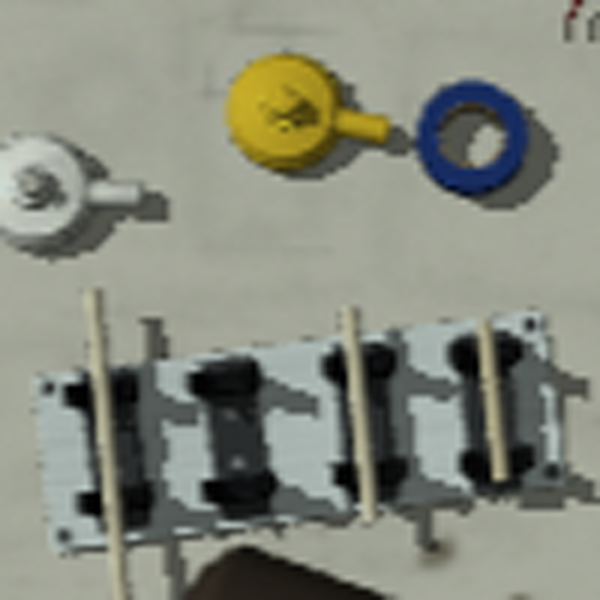

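The 90 rod is well seated in rest D; the others are unchanged. Carry the 150 rod to rest B.

Call:
apply_moves(targets=[[0,-0.0007,-0.032,0,0,0,0],[0,-0.0007,-0.032,0,0,0,0],[0,-0.0007,-0.032,0,0,0,0],[0,-0.0007,-0.032,0,0,0,0],[0,-0.0007,-0.032,0,0,0,0],[0,-0.0007,-0.032,0,0,0,0],[0,-0.0007,-0.032,0,0,0,0],[0,-0.0007,-0.032,0,0,0,0],[0,-0.0007,-0.032,0,0,0,0],[0,-0.0007,-0.032,0,0,0,0],[0,-0.0007,-0.032,0,0,0,0],[0,-0.0007,-0.032,0,0,0,0],[0,-0.0007,-0.032,0,0,0,0],[0,-0.0007,-0.032,0,0,0,0],[0,-0.0007,-0.032,0,0,0,0],[0,-0.0007,-0.032,0,0,0,0],[0,0,0,0.01,0,0,0],[0,0,0,0,0,0,0],[0,0,0,0,0,0,0],[0,0,0,0,0,0,0]])

```text
time_s: 19.97
tcp_pos: [0.4718, 0.0995, 0.1067]
eef_rot: [180.0, 0.0, 6.9]
contact_force: [-0.9, 0.0, -0.3]
gripper_width: 0.0088
gripper_force: 25.0
```

```bash
python3 -c "
from h import *
go(.4728,.1015,.05,7.1)"
```

```text
t 19.9667 shift [ 0.0012 -0.0018  0.0567] az -0.0023 rpy [1.7997e+02 4.0000e-02 6.9000e+00] rows>= 1.360281825650193 0.0285264159423371
```

Call:
apply_moves(targets=[[0,0.001,-0.0018,0.02,0,0,0],[0,0,0,0.02,0,0,0],[0,0,0,0.01,0,0,0],[0,0,0,0.005,0,0,0],[0,0,0,0.002,0,0,0],[0,0,0,0,0,0,0],[0.3,0,0,0,0,0,0],[0.3,0,0,0,0,0,0],[0.3,0,0,0,0,0,0],[0.3,0,0,0,0,0,0],[0.3,0,0,-0.02,0,0,0],[0.3,0,0,-0.03,0,0,0],[0.3,0,0,-0.04,0,0,0],[0.3,0,-0.035,-0.02,0,0,0],[0.3,0,-0.04,0,0,0,0],[0.3,0,-0.04,0,0,0,0],[0.3,0,-0.04,0,0,0,0],[0.3,0,-0.04,0,0,0,0],[0.3,0,-0.04,0,0,0,0],[0.3,0,0,0,0,0,0]])

```text
time_s: 21.63
tcp_pos: [0.4441, 0.3414, 0.1599]
eef_rot: [-179.9, -0.1, 7.2]
contact_force: [1.0, -0.5, 0.2]
gripper_width: 0.0262
gripper_force: 0.0
```

```bash
python3 -c "
from h import *
c=capture('scene')['frame'];c2=capture('top');t=c2['frame'];P=cloud(c2)
A=[cv2.resize(i[:,:,::-1],(400,400),interpolation=cv2.INTER_CUBIC) for i in (t[160:260,180:280],c[145:255,160:270])]
cv2.imwrite('pics/g6.png',np.hstack(A))"
```

```text
(no output)
```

View pics/g6.png

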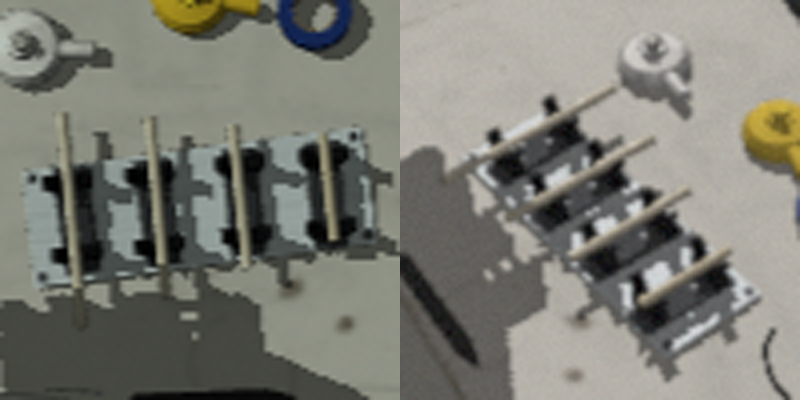

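All four rods lie in their rests in the order 180, 150, 120, 90 from the head's end; B's near end is in shadow at about crop (165,295). One numeric check of height and centring before handing in.

```bash
python3 -c "
from h import *
c=capture('top')
E={'A':((62,115),(80,325)),'B':((151,118),(166,300)),'C':((233,125),(247,265)),'D':((323,133),(335,240))}
P=np.mean([cloud(capture('top'))[...,2] for _ in range(4)],0)
for k,(a,b) in E.items():
    f=lambda x:((x[0]+.5)/4-.5+180,(x[1]+.5)/4-.5+160)
    p,q=ray(c,f(a),.035)[:2],ray(c,f(b),.035)[:2];d=p-q
    z=[P[int(round(v)),int(round(u))] for u,v in [np.array(f(a))*(1-s)+np.array(f(b))*s for s in np.linspace(.1,.9,25)]]
    print(k,((p+q)/2).round(4),np.linalg.norm(d).round(3),np.degrees(np.arctan2(d[1],d[0])).round(1),'z first/last half',np.median(z[:12]),np.median(z[13:]))
print(get_state()['contact_force'])"
```

```text
A [0.4617 0.1728] 0.174 7.0 z first/last half 0.03611921620076508 0.036583190329148696
B [0.4718 0.101 ] 0.151 6.3 z first/last half 0.03677622249338777 0.03734602688199637
C [0.4843 0.034 ] 0.117 6.9 z first/last half 0.0382054887491301 0.03858198709267269
D [ 0.4925 -0.0395] 0.09 7.1 z first/last half 0.03745254788854216 0.03753300877046878
[-0.85248732 -0.31118164  0.39152089]
```

Rod tops are at about 37 mm (seated), and all are centred within 4 mm.

```bash
python3 -c "
from plant import *
print(close_job())"
```

```text
the job is handed in; nothing more can be done
None
```

I laid the 180, 150, 120 and 90 mm rods on rests A to D, starting from the white head's end; the last camera check showed all four flat in their saddles and within about 4 mm of centre, and I've handed the job in (no verdict was returned).

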